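# Shake the amber touch-up jar on the bench mixer

## Task

Pick up the amber touch-up jar (orange lid), press it upright onto the middle of the mixer's sprung black pad until the pad is fully down, and keep it down for two seconds. Then stand the jar upright inside the steel tray and let go of it. Leave the blue jar where it stands.

Things in the scene. Friction and masses are not known exactly. Their poses are not given: they have to be found in the camera images.
- amber_jar_center (a point): centre of the amber jar, the one to mix: an upright closed round jar 44 mm in diameter and 80 mm tall, amber with a white label band and an orange lid (43 mm in diameter, the top 18 mm), about 0.15 kg. The point lies on its axis, half-way up, 40 mm above its underside; z points up along the jar. It starts standing on the bench and may be gripped across any diameter
- blue_jar_center (a point): centre of the blue jar, a bystander of the amber jar's size and shape, blue with a white label band and a blue lid; the point lies on its axis, 40 mm above its underside. A red tail lamp (90 mm across, 56 mm tall) and a green lens dome (50 mm across, 37 mm tall) stand on the bench too, their centres at least 105 mm from those of the jars
- pad_top (a point): centre of the top face of the mixer's sprung pad: a flat black disc with a grey face, 72 mm in diameter, on a white housing 120 mm square and 70 mm tall, fixed to the bench. Unpressed, this face is 97 mm above the bench. It moves only straight down, 15 mm to its stop; about 5 N starts it, about 12 N brings it fully down, and it springs back; a jar's weight does not move it. The point moves with it
- tray: shallow square steel tray, 150 mm by 150 mm outside, fixed to the bench, with a floor 3 mm thick and a rim 12 mm high and 4 mm thick (inside 142 mm square). Origin at the centre of its underside, at bench height; x and y axes along its sides, z up
There are look-alikes about, which are no part of the job. There is more than one size of the tray; the one meant has the size given above. Several things look just like the part that bears pad_top: the one meant starts farthest from the robot's base.

How it is judged:
By the outcome, as a careful person would: the job done as asked, in the order asked, and still so for the second after the job is handed in, with the robot touching nothing.
It also fails if it takes over 48 s, if anything falls off the work surface, if the arm or the gripper's body presses on something with over 40 N, if the wrist force passes 120 N, or if a joint passes its speed limit or range.

## Robot

A 6-joint arm with a two-finger parallel gripper is mounted at the origin on the work surface. World frame = base frame: x ahead of the robot, y to its left, z up, the work surface at z = 0. Lengths are in mm, angles in rad, forces in N, time in s.
With the tool pointing down it reaches from about 375 to 975 mm from the base axis. Payload 3.8 kg.
Tool frame: the origin (TCP) lies midway between the tips of the shut fingers; the grasp point (between the pads) lies 19 mm behind it (env.pinch_z is the distance from the TCP to the grasp point, in mm); z points along the fingers, y is the line along which they close (so a half turn about z gives the same grasp; the last joint's range is limited). The gripper opens to 88 mm and grips with 3 to 60 N. Pads are 18 mm wide; open, the fingers measure 123 mm over their backs; the gripper's body (75 mm by 187 mm) begins 45 mm behind the grasp point.
Start: joints at [-1.207, 0.264, 1.604, -0, 1.274, -0.037], TCP at [263.349, -621.503, 238.706] pointing down, gripper open.
Joint ranges: [-2.63, 2.63], [-0.94, 2.18], [0.31, 2.57], [-1.31, 4.45], [0, 2.66], [-2.55, 2.55]. Speed limits (rad/s): [2.57, 2.57, 3.14, 3.14, 3.14, 3.14].

## Interface

Orientations are given as a rotation vector (axis times angle).
In Python, from plant import env gives the robot as it stands. The module is installed in compiled form; this text tells all that it offers.
- The arm moves only by the tool servo_tool, never from a script. Its argument "plan" is a list of rows, each a list of 2 entries, a list of its own where there are three numbers: the shift along the tool's x, y, z normalised to -1 to 1, where 1 is 150 mm, then the turn, a rotation vector about the tool's x, y, z normalised to -1 to 1, where 1 is 45 degrees. A call has 1 to 8 rows; each row shifts and turns the commanded pose from where the row before left it, along the tool's axes as they then stand; what a row does not reach is not made up. A row lasts 1/8 s, in which the tool goes at most 62.5 mm and 10.7 degrees, less where a joint would pass 70% of its speed; a pose out of reach is approached as far as the arm can. A call with a number of a shift or a turn outside -1 to 1 is refused whole. A call with a gripper value outside its range is refused whole. "claw" is the gripper's target within -1 to 1 (fully open at 1, half-way at 0, shut at -1), set as the call begins (left out, the last holds). The fingers move at their own pace and stop on an object; "force" is the grip in N (left out, the last holds). Time passes only in rows, so rows that do not move let the fingers close. It gives the time, the measured TCP pose, the force, the opening and the grip force at its end, in the units of the state.
- env.sense(): the state, without advancing time (a new reading comes with each control period).
- env.read_camera(name): name is "scene" or "top"; returns a dict with "frame" (400x640x3 uint8, blue, green, red), "K" (3x3 intrinsics, pixels), "k1" (the pictures are not rectified: a ray, as slopes to the right and down, at radius r is drawn at 1 + k1 r^2 times it, then the intrinsics apply), "T" (4x4, takes a point from camera to world coordinates). Camera axes: x right, y up, looking along -z (the intrinsics and any distortion apply to the point x, -y, -z); pixel columns grow to the right and rows downward; lengths in mm; the calibration is good to about 2 mm. A picture is of the moment at which its call begins. There is no depth.
- env.close_job(): hands the job in; it is judged then, once.
Trained networks look in a picture, given as the dict that the camera call returned (one of the last four; its "shot" number tells which), for a name from the list of things; names that differ only in an ending like _2 or _b are one class to them, and where a whole thing is asked for, a point or a joint stands for the part that bears it (a point fixed in the world has none). Each returns a list of dicts, best first, with "p" (0 to 1); they miss things now and then, are a little off and sometimes report something else, mostly with a low value. They report only what shows in the picture. A call takes as long as a camera call. They do not tell look-alikes from the thing itself.
- env.look_for(name, picture): "extent" ([centre column, centre row, width, height] in pixels, round what is visible of it).
- env.trace(name, picture): "pixels" (400x640 bool, what is visible of it) and "extent" ([centre column, centre row, width, height] in pixels, round what is visible of it).
- env.mark_of(name, picture): "xy" ([column, row] in pixels: a listed point, or the origin of a listed thing).
The state is a dict: "time": time; "qpos": joint angles; "dq": joint speeds; "joint_efforts": joint torques, N m; "tool_pos": TCP position; "eef_rot": TCP orientation; "contact_force": force on the tool from outside, world axes, zero at the start; "ft_torque": the same for the moment, N m; "finger_gap": finger opening in mm; "gripper_force": force on a finger pad.
Only numpy, scipy, OpenCV 4.12 (cv2) and the standard library are available. Lean on these libraries where they do the work, as an engineer would, in place of code of your own. Each camera call takes 0.05 s, during which the arm holds its last target. There are 200 camera calls.

## Working session

There is one attempt and no reset: what is moved stays moved. The work goes in short steps, Python scripts to look and compute and a tool call to move; the robot and the scene stay as the last step left them, time stands still between calls to the robot, and variables do not carry over. Pictures are saved under pics/ and viewed, at most 10 in all, crops included, and the job is handed in when it is done.

Besides the shell and the picture viewer there is one more tool, called after "Emit:" as name(argument=value, ...) on one line, values as JSON. servo_tool: Moves the arm, as the interface text tells. Scaled input: -1 to 1 covers 150 mm each way for a shift and 45 degrees each way for a turn. Its arguments: {"type":"object","properties":{"plan":{"type":"array"},"claw":{"type":"number"},"force":{"type":"number"}},"required":["plan"]}

```bash
mkdir -p pics; cat > h.py <<'E'
import numpy as np,cv2
from plant import env
def ray(p,uv):
    K=p["K"];D=np.array([p["k1"],0,0,0,0.])
    # distorted = 1+k1 r^2 times undistorted (r undistorted)
    s=cv2.undistortPoints(np.array([[uv]],float),K,D)[0,0]
    T=p["T"];d=T[:3,:3]@np.array([s[0],-s[1],-1.]);return T[:3,3],d
def at(p,uv,z):
    o,d=ray(p,uv);return (o+d*(z-o[2])/d[2])
def proj(p,X):
    T=p["T"];c=T[:3,:3].T@(np.array(X,float)-T[:3,3]);s=np.array([c[0],-c[1]])/-c[2]
    s=s*(1+p["k1"]*(s@s));return (p["K"]@np.array([s[0],s[1],1]))[:2]
Z=dict(amber_jar_center=40,blue_jar_center=40,pad_top=97,tray=0)
E
python3 - <<'E'
from h import *
print({k:np.round(v,3).tolist() if not np.isscalar(v) else v for k,v in env.sense().items()}, env.pinch_z)
for n in("scene","top"):
    p=env.read_camera(n);cv2.imwrite(f"pics/{n}0.png",p["frame"]);print(n,p["T"][:3,3].round())
    for k,z in Z.items():
        for r in env.mark_of(k,p): print(k,'%.2f'%r["p"],np.round(r["xy"],1),at(p,r["xy"],z).round(1))
E
```

```text
{'time': 0.0, 'qpos': [-1.207, 0.265, 1.605, 0.0, 1.274, -0.037], 'dq': [0.0, -0.001, -0.001, -0.002, -0.001, -0.0], 'joint_efforts': [0.001, -50.211, -35.688, 0.073, 0.029, -0.0], 'tool_pos': [263.114, -620.852, 237.397], 'eef_rot': [-3.077, -0.625, 0.001], 'contact_force': [-0.493, 0.05, 0.8], 'ft_torque': [0.033, -0.02, 0.006], 'gripper_force': 0.0, 'finger_gap': 88.36657350901196} 18.700000000000003
scene [1095. -155.  868.]
amber_jar_center 0.57 [186.  238.3] [ 477.7 -393.2   40. ]
blue_jar_center 0.63 [271.9 222.2] [ 472.5 -167.1   40. ]
pad_top 0.84 [364.3 231.3] [589.5  50.   97. ]
pad_top 0.84 [334.5 174.4] [389.8  21.7  97. ]
tray 0.84 [400.2 155.4] [263.6 270.1   0. ]
tray 0.64 [437.6 205.6] [483.7 307.5   0. ]
tray 0.49 [188.3 234.7] [ 437.  -398.6    0. ]
top [ 404.  -12. 1107.]
blue_jar_center 0.50 [373.4 199.3] [ 467.2 -183.2   40. ]
pad_top 0.63 [294.2 226.9] [388.9  22.9  97. ]
pad_top 0.56 [284.2 143.5] [598.1  54.9  97. ]
tray 0.98 [201.9 265.3] [275.9 273.4   0. ]
tray 0.60 [189.5 190.4] [478.7 316.3   0. ]
```

View pics/scene0.png

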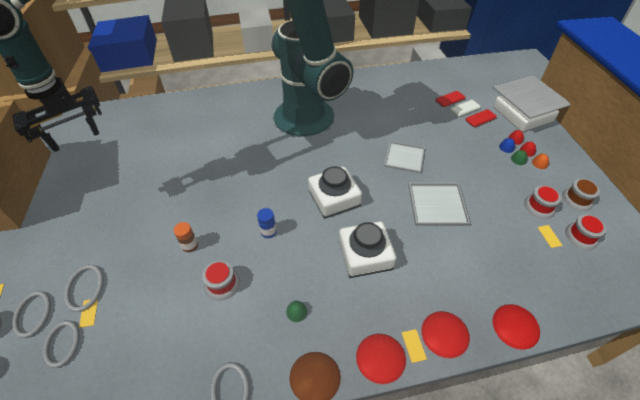

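View pics/top0.png

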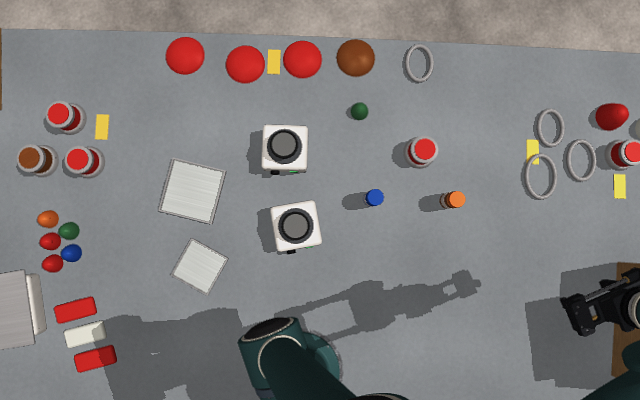

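The scene picture shows the amber jar with its orange lid at (186,237), the blue jar at (267,222), and a red lamp at (220,279). There are two mixers, at (367,247) and (335,190), and two trays, at (440,204) and (406,157). In the top picture these are: orange lid (454,199), mixers (285,148) and (296,225), trays (192,190) and (200,265).

Candidates: of the mixers, the far one at top (284,146) is about 591 mm from the base and the other about 390 mm, so I take the far one. Of the trays, (192,190) looks larger, so I will measure both.

```bash
cat > m.py <<'E'
from h import *
P={n:env.read_camera(n) for n in("scene","top")}
def cen(m):
    m=m.astype(np.uint8);n,l,s,c=cv2.connectedComponentsWithStats(m);return l==(1+np.argmax(s[1:,4]))
for n,p in P.items():
    f=p["frame"];hsv=cv2.cvtColor(f,cv2.COLOR_BGR2HSV)
    for r in env.trace("tray",p):
        m=r["pixels"]
        c,_=cv2.findContours(m.astype(np.uint8),0,2);c=max(c,key=cv2.contourArea)[:,0]
        w=np.array([at(p,q,12)[:2] for q in c]);R=cv2.minAreaRect(w.astype(np.float32))
        print(n,"tray",'%.2f'%r["p"],np.round(r["extent"]),np.round(R[0],1),np.round(R[1],1),round(R[2],1))
    for k in("amber_jar_center","blue_jar_center","pad_top"):
        for r in env.trace(k,p): print(n,k,'%.2f'%r["p"],np.round(r["extent"],1),[at(p,q["xy"],Z[k]).round(1)[:2] for q in env.mark_of(k,p)][:2])
    # lid blob
    for nm,lo,hi in(("orange",5,16),("blue",105,125)):
        m=(hsv[...,0]>=lo)&(hsv[...,0]<=hi)&(hsv[...,1]>150)&(hsv[...,2]>80)
        k,l,s,c=cv2.connectedComponentsWithStats(m.astype(np.uint8))
        for i in range(1,k):
            if s[i,4]>60: print(n,nm,s[i],c[i].round(1),at(p,c[i],80).round(1))
t=P["top"]["frame"];s=P["scene"]["frame"]
a=cv2.resize(t[120:240,150:310],(640,480),interpolation=cv2.INTER_CUBIC)
cv2.imwrite("pics/c1.png",a)
b=cv2.hconcat([cv2.resize(s[205:295,320:420],(400,360),interpolation=2),cv2.resize(s[205:295,150:250],(400,360),interpolation=2)])
cv2.imwrite("pics/c2.png",b)
E
python3 m.py
```

```text
scene tray 0.94 [404. 156.  40.  31.] [280.3 276.3] [117.1 126.6] 62.5
scene tray 0.70 [440. 204.  64.  48.] [482.5 304.2] [154.7 169.2] 78.0
scene amber_jar_center 0.79 [185.8 238.   23.3  30. ] [array([ 474.7, -392. ])]
scene blue_jar_center 0.64 [266.2 223.8  18.3  28.5] [array([ 476.9, -176.2])]
scene pad_top 0.94 [334.1 178.4  30.9  25.1] [array([594.1,  57.5]), array([398.7,  20.2])]
scene pad_top 0.90 [368.4 233.2  32.1  28.9] [array([594.1,  57.5]), array([398.7,  20.2])]
scene orange [533 154  16  15 179] [540.9 161.1] [447.8 630.5  80. ]
scene orange [578 180  19  14 185] [586.8 186.4] [564.6 705.8  80. ]
scene orange [569 195  17  10  81] [578.3 199.8] [602.5 650.7  80. ]
scene orange [174 223  17  17 210] [181.9 230.4] [ 481.  -392.4   80. ]
scene orange [ 291  358   48   42 1545] [314.2 380.4] [ 896.6 -134.4   80. ]
scene blue [  88   16   64   55 2594] [119.9  43.3] [-552.6 -681.4   80. ]
scene blue [ 556   16   84   79 3278] [608.   44.6] [-119.5 1322.7   80. ]
scene blue [465  36  15  18 131] [472.4  46.6] [-198.2  727.7   80. ]
scene blue [500 139  15  13 152] [507.2
[... 305 characters left out ...]
395.6]), array([607.3,  62.9])]
top blue_jar_center 0.81 [373.7 199.9  15.   14.4] [array([ 459.3, -184.7])]
top pad_top 0.85 [296.5 227.2  28.7  28.8] [array([593. ,  53.7]), array([389.4,  23.1])]
top pad_top 0.59 [284.1 144.4  25.3  32.1] [array([593. ,  53.7]), array([389.4,  23.1])]
top orange [ 337   40   38   36 1064] [355.4  57.5] [ 835.6 -122.    80. ]
top orange [ 19 148  20  20 320] [ 28.6 157.5] [545.6 713.3  80. ]
top orange [447 191  18  17 243] [455.5 198.9] [ 472.3 -390.    80. ]
top orange [ 38 211  21  17 279] [ 48.  218.7] [390.1 651.4  80. ]
top blue [367 189  16  17 212] [374.7 196.8] [ 471.3 -180.    80. ]
top blue [ 61 245  21  17 276] [ 71.2 252.9] [305.7 586.3  80. ]
```

View pics/c1.png

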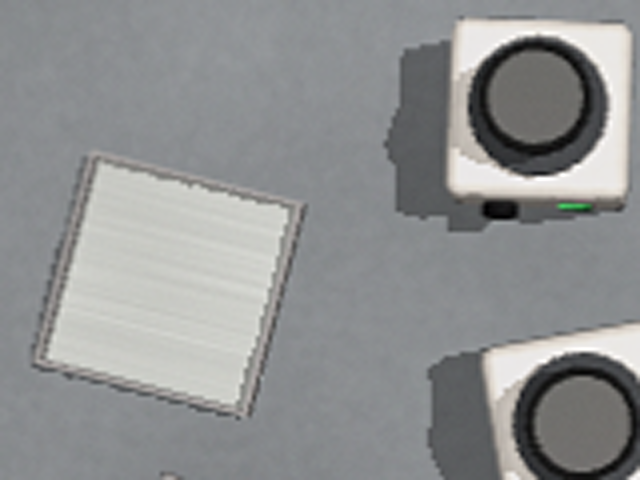

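View pics/c2.png

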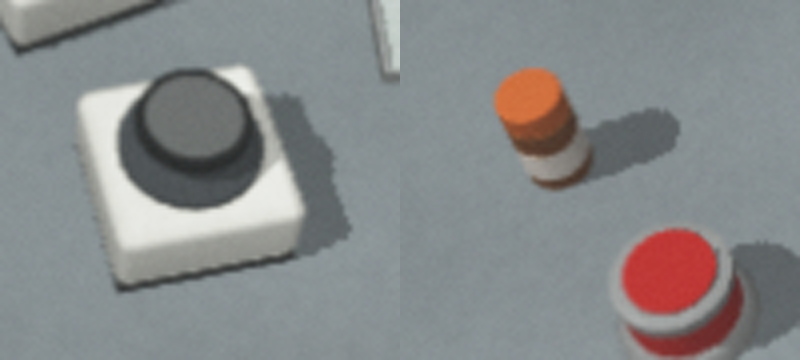

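Reading the crops: the far mixer's pad face is centred at top (283.7,144.2), about 596 mm from the base against about 390 mm for the other mixer. The tray at top (191,193) measures about 150 mm square, and the other about 116 mm, so the first is the one meant. The orange-lidded jar with the white band at scene (182,230) is the amber jar. Next I will refine the jar and pad positions with model fits.

```bash
cat > fit.py <<'E'
from h import *
from scipy.optimize import least_squares
P={n:env.read_camera(n) for n in("scene","top")}
th=np.linspace(0,2*np.pi,60,endpoint=False);C=np.c_[np.cos(th),np.sin(th)]
def hullc(p,x,y,r,zs):
    q=np.array([proj(p,[x+r*a,y+r*b,z]) for z in zs for a,b in C],np.float32)
    m=cv2.moments(cv2.convexHull(q));return np.array([m["m10"],m["m01"]])/m["m00"]
def fit(obs,r,zs,x0):
    for ns in(["scene"],["top"],["scene","top"]):
        s=least_squares(lambda v:np.concatenate([hullc(P[n],*v,r,zs)-obs[n] for n in ns]),x0)
        print(ns,s.x.round(1),s.fun.round(2))
    return s.x
def blob(n,box,f):
    x,y,w,h=box;im=P[n]["frame"][y:y+h,x:x+w];m=f(im,cv2.cvtColor(im,40)).astype(np.uint8)
    k,l,s,c=cv2.connectedComponentsWithStats(m);i=1+np.argmax(s[1:,4]);print(n,s[i]);return c[i]+[x,y]
org=lambda im,h:(h[...,0]>=4)&(h[...,0]<=16)&(h[...,1]>150)&(h[...,2]>80)
if __name__=="__main__":
    print("jar",fit({"scene":blob("scene",(165,212,35,45),org),"top":blob("top",(438,182,35,35),org)},21.5,(62,80),(472,-392)))
    gry=lambda im,h:(h[...,2]>85)&(h[...,2]<125)
    for n,b in(("scene",(352,218,34,30)),("top",(268,130,32,30))):
        x,y,w,h=b;print(P[n]["frame"][y+h//2,x:x+w:2].max(-1))
    print("pad",fit({"scene":blob("scene",(352,218,34,30),gry),"top":blob("top",(268,130,32,30),gry)},30,(97,),(595,55)))
E
python3 fit.py
```

```text
scene [  9  11  16  16 210]
top [  9   9  18  17 244]
['scene'] [ 473.8 -395. ] [-0.  0.]
['top'] [ 472.9 -393.2] [-0. -0.]
['scene', 'top'] [ 473.5 -393.9] [ 0.43 -0.18  0.29 -0.21]
jar [ 473.47132095 -393.92258262]
[ 98  56  93 116 112 114 114 112 114 111 114 114 114 112  95  77 177]
[ 50  19  98 111 109 111 112 110 111 109 109 110 108 106  18  62]
scene [  1   4  28  22 422]
top [  4   3  24  23 424]
['scene'] [595.7  57.4] [-0.07  0.02]
['top'] [597.3  55. ] [0.77 0.03]
['scene', 'top'] [596.6  57.3] [-0.01  0.35 -0.15  0.27]
pad [596.63110524  57.30477994]
```

```bash
cat > go.py <<'E'
import sys;from h import *
from scipy.spatial.transform import Rotation as Ro
s=env.sense();R=Ro.from_rotvec(s["eef_rot"]).as_matrix()
print("t",s["time"],s["tool_pos"].round(1) if hasattr(s["tool_pos"],'round') else s["tool_pos"],np.round(s["contact_force"],1),s["finger_gap"],s["gripper_force"])
print("zaxis",R[:,2].round(4),"q",np.round(s["qpos"],2))
pos=np.array(s["tool_pos"])
for a in sys.argv[1:]:
    t=np.array([float(v) for v in a.split(",")]);d=R.T@(t-pos)/150;n=int(np.ceil(np.linalg.norm(d)*150/45)) or 1
    print(a,"total",d.round(4),"rows",n,"each",(d/n).round(4));pos=t
E
python3 go.py 473.5,-394,237 473.5,-394,31
```

```text
t 1.5 [ 263.3 -621.5  238.7] [-0.6  0.7  0.1] 88.11904506001848 0.0
zaxis [ 0.  0. -1.] q [-1.21  0.26  1.6   0.    1.27 -0.04]
473.5,-394,237 total [ 1.8818 -0.8499  0.0114] rows 7 each [ 0.2688 -0.1214  0.0016]
473.5,-394,31 total [-0.      0.      1.3733] rows 5 each [-0.      0.      0.2747]
```

Emit:
servo_tool(plan=[[[0.269, -0.121, 0], [0, 0, 0]], [[0.269, -0.121, 0], [0, 0, 0]], [[0.269, -0.121, 0], [0, 0, 0]], [[0.269, -0.121, 0], [0, 0, 0]], [[0.269, -0.121, 0], [0, 0, 0]], [[0.269, -0.121, 0], [0, 0, 0]], [[0.268, -0.123, 0], [0, 0, 0]], [[0, 0, 0.2], [0, 0, 0]]], claw=1)

```text
time: 2.5
tool_pos: [477.4, -393.2, 211.8]
eef_rot: [3.073, 0.63, 0.008]
contact_force: [0.4, -0.5, -1.1]
finger_gap: 88.2
gripper_force: 0.0
```

```bash
python3 go.py 473.5,-394,31; python3 - <<'E'
from h import *
p=env.read_camera("scene");cv2.imwrite("pics/c3.png",cv2.resize(p["frame"][130:290,110:310],(600,480)))
E
```

```text
t 2.5 [ 477.4 -393.2  211.8] [ 0.4 -0.5 -1.1] 88.2052217793314 0.0
zaxis [ 0.0057 -0.004  -1.    ] q [-0.73  0.17  1.77  0.    1.2   0.44]
473.5,-394,31 total [-0.0304 -0.0126  1.2051] rows 5 each [-0.0061 -0.0025  0.241 ]
```

View pics/c3.png

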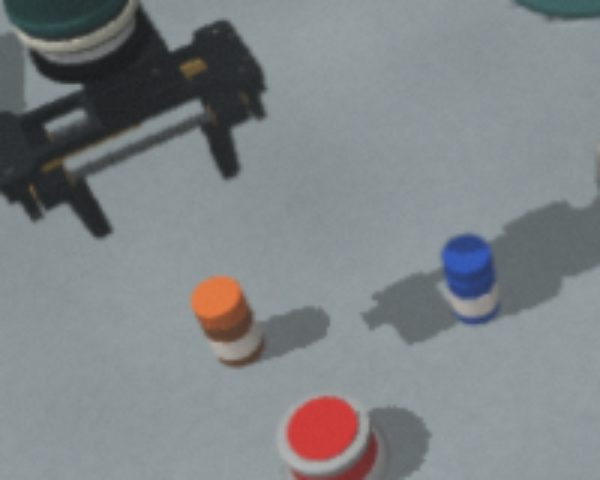

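The gripper, centred near (130,160) in the crop, is above the amber jar at (225,320). The way down is clear.

Emit:
servo_tool(plan=[[[0, 0, 0.2], [0, 0, 0]], [[0, 0, 0.2], [0, 0, 0]], [[0, 0, 0.2], [0, 0, 0]], [[0, 0, 0.2], [0, 0, 0]], [[0, 0, 0.2], [0, 0, 0]], [[0, 0, 0.18], [0, 0, 0]], [[0, 0, 0], [0, 0, 0]], [[0, 0, 0], [0, 0, 0]]])

```text
time: 3.55
tool_pos: [474.0, -394.8, 32.8]
eef_rot: [3.078, 0.625, 0.001]
contact_force: [0.8, 0.5, 0.1]
finger_gap: 88.1
gripper_force: 0.0
```

```bash
python3 go.py 473.5,-394,31
```

```text
t 3.55 [ 474.  -394.8   32.8] [0.8 0.5 0.1] 88.0584416440028 0.0
zaxis [ 8.e-04 -8.e-04 -1.e+00] q [-0.73  0.36  1.9  -0.    0.89  0.44]
473.5,-394,31 total [-0.0011 -0.0064  0.0118] rows 1 each [-0.0011 -0.0064  0.0118]
```

Emit:
servo_tool(plan=[[[0, 0, 0], [0, 0, 0]], [[0, 0, 0], [0, 0, 0]], [[0, 0, 0], [0, 0, 0]], [[0, 0, 0], [0, 0, 0]], [[0, 0, 0], [0, 0, 0]], [[0, 0, 0], [0, 0, 0]], [[0, 0, 0], [0, 0, 0]], [[0, 0, 0], [0, 0, 0]]], claw=-1, force=40)

```text
time: 4.55
tool_pos: [473.6, -394.1, 31.8]
eef_rot: [-3.079, -0.625, 0.0]
contact_force: [-0.7, 1.1, 2.1]
finger_gap: 43.4
gripper_force: 40.0
```

Emit:
servo_tool(plan=[[[0, 0, -0.1], [0, 0, 0]], [[0, 0, -0.2], [0, 0, 0]], [[0, 0, -0.2], [0, 0, 0]], [[0, 0, -0.2], [0, 0, 0]], [[0, 0, -0.2], [0, 0, 0]], [[0, 0, -0.2], [0, 0, 0]], [[0, 0, -0.1], [0, 0, 0]], [[0, 0, 0], [0, 0, 0]]], force=50)

```text
time: 5.55
tool_pos: [474.2, -394.6, 213.3]
eef_rot: [3.076, 0.625, 0.003]
contact_force: [0.4, 0.0, -1.5]
finger_gap: 42.9
gripper_force: 50.0
```

```bash
python3 go.py 596.3,56.5,211.7
```

```text
t 5.55 [ 474.2 -394.6  213.3] [ 0.4  0.  -1.5] 42.90760847918558 50.000030882656574
zaxis [ 0.0021 -0.0019 -1.    ] q [-0.73  0.17  1.76  0.    1.2   0.44]
596.3,56.5,211.7 total [ 1.9229 -2.4516  0.0063] rows 11 each [ 0.1748 -0.2229  0.0006]
```

Emit:
servo_tool(plan=[[[0.1, -0.125, 0], [0, 0, 0]], [[0.16, -0.205, 0], [0, 0, 0]], [[0.16, -0.205, 0], [0, 0, 0]], [[0.16, -0.205, 0], [0, 0, 0]], [[0.16, -0.205, 0], [0, 0, 0]], [[0.16, -0.205, 0], [0, 0, 0]], [[0.16, -0.205, 0], [0, 0, 0]], [[0.16, -0.205, 0], [0, 0, 0]]])

```text
time: 6.55
tool_pos: [549.6, -104.4, 209.7]
eef_rot: [-3.077, -0.626, 0.005]
contact_force: [1.2, -0.6, -2.2]
finger_gap: 43.3
gripper_force: 50.0
```

Emit:
servo_tool(plan=[[[0.16, -0.205, 0], [0, 0, 0]], [[0.16, -0.205, 0], [0, 0, 0]], [[0.16, -0.205, 0], [0, 0, 0]], [[0.16, -0.205, 0], [0, 0, 0]], [[0.06, -0.07, 0], [0, 0, 0]], [[0, 0, 0], [0, 0, 0]], [[0, 0, 0], [0, 0, 0]], [[0, 0, 0], [0, 0, 0]]])

```text
time: 7.55
tool_pos: [595.1, 55.5, 211.6]
eef_rot: [3.079, 0.623, -0.001]
contact_force: [0.3, -0.6, -1.7]
finger_gap: 43.0
gripper_force: 50.0
```

```bash
python3 go.py 596.3,56.5,135; python3 - <<'E'
from fit import *
for n in P: cv2.imwrite(f"pics/d_{n}.png",P[n]["frame"])
a=cv2.resize(P["scene"]["frame"][130:290,290:450],(480,480));cv2.imwrite("pics/c4.png",a)
E
```

```text
t 7.55 [595.1  55.5 211.6] [ 0.3 -0.6 -1.7] 43.01074062961037 50.00004233792424
zaxis [-4.e-04 -3.e-04 -1.e+00] q [ 0.05  0.14  1.81 -0.    1.2   1.22]
596.3,56.5,135 total [ 0.0104 -0.0033  0.5105] rows 2 each [ 0.0052 -0.0016  0.2552]
```

View pics/c4.png

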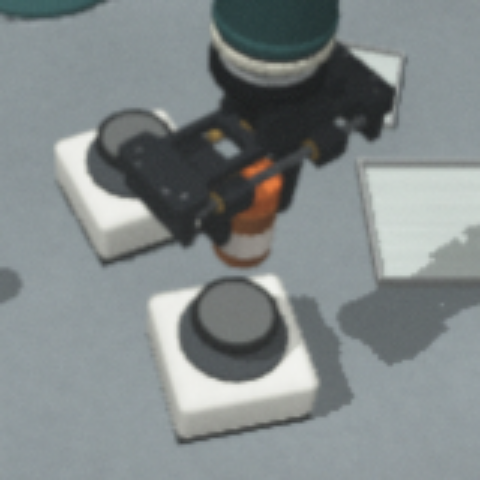

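The jar is held upright at about (243,215) in the crop, over the meant pad at (235,313). I will lower it to just above the face and check the alignment.

Emit:
servo_tool(plan=[[[0.005, 0, 0.15], [0, 0, 0]], [[0, 0, 0.15], [0, 0, 0]], [[0, 0, 0.13], [0, 0, 0]], [[0, 0, 0.08], [0, 0, 0]], [[0, 0, 0], [0, 0, 0]], [[0, 0, 0], [0, 0, 0]]])

```text
time: 8.4
tool_pos: [596.8, 56.9, 136.0]
eef_rot: [3.079, 0.625, 0.002]
contact_force: [-0.1, 0.3, -1.2]
finger_gap: 42.9
gripper_force: 50.0
```

```bash
python3 go.py 596.3,56.5,128; python3 - <<'E'
from h import *
p=env.read_camera("scene");x=proj(p,[596,56.5,99]);print(x,proj(p,[596,56.5,97]))
f=p["frame"];cv2.imwrite("pics/c5.png",cv2.resize(f[190:270,320:420],(800,640))[:600])
E
```

```text
t 8.4 [596.8  56.9 136. ] [-0.1  0.3 -1.2] 42.858517965781246 49.99999953433871
zaxis [ 1.4e-03  1.0e-04 -1.0e+00] q [0.05 0.21 1.87 0.   1.06 1.22]
596.3,56.5,128 total [-0.004   0.0014  0.0534] rows 1 each [-0.004   0.0014  0.0534]
[367.7014742  232.53444347] [367.63077325 233.00595363]
```

View pics/c5.png

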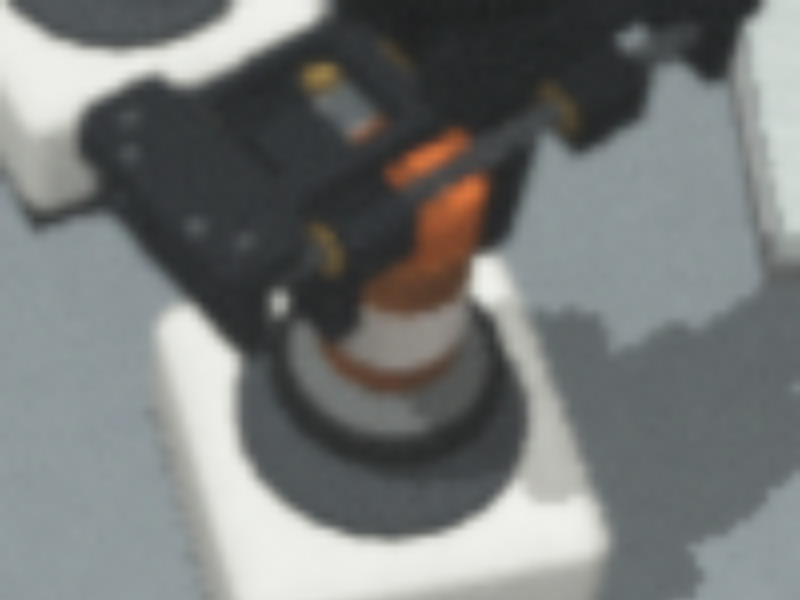

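The jar bottom, at about (395,350) in the crop, is centred over the pad face at (390,345). Now I will press.

Emit:
servo_tool(plan=[[[-0.002, 0, 0.03], [0, 0, 0]], [[0, 0, 0.03], [0, 0, 0]], [[0, 0, 0.03], [0, 0, 0]], [[0, 0, 0.03], [0, 0, 0]], [[0, 0, 0], [0, 0, 0]], [[0, 0, 0], [0, 0, 0]]])

```text
time: 9.2
tool_pos: [596.5, 56.9, 118.7]
eef_rot: [3.079, 0.625, 0.003]
contact_force: [-2.6, 0.3, 7.3]
finger_gap: 42.9
gripper_force: 50.0
```

Emit:
servo_tool(plan=[[[0, 0, 0.015], [0, 0, 0]], [[0, 0, 0.015], [0, 0, 0]], [[0, 0, 0], [0, 0, 0]], [[0, 0, 0], [0, 0, 0]]])

```text
time: 9.7
tool_pos: [596.5, 57.0, 114.6]
eef_rot: [3.079, 0.625, 0.003]
contact_force: [-3.5, -1.3, 9.6]
finger_gap: 42.9
gripper_force: 50.0
```

Emit:
servo_tool(plan=[[[0, 0, 0.012], [0, 0, 0]], [[0, 0, 0.008], [0, 0, 0]], [[0, 0, 0], [0, 0, 0]], [[0, 0, 0], [0, 0, 0]]])

```text
time: 10.2
tool_pos: [596.7, 56.9, 113.7]
eef_rot: [3.079, 0.625, 0.003]
contact_force: [-7.2, -1.1, 20.2]
finger_gap: 43.1
gripper_force: 50.0
```

The force rose sharply to 20 N with z stopped, so the pad is at its stop. I will hold it there.

Emit:
servo_tool(plan=[[[0, 0, 0.005], [0, 0, 0]], [[0, 0, 0], [0, 0, 0]], [[0, 0, 0], [0, 0, 0]], [[0, 0, 0], [0, 0, 0]], [[0, 0, 0], [0, 0, 0]], [[0, 0, 0], [0, 0, 0]], [[0, 0, 0], [0, 0, 0]], [[0, 0, 0], [0, 0, 0]]])

```text
time: 11.2
tool_pos: [596.8, 57.0, 113.6]
eef_rot: [3.079, 0.625, 0.004]
contact_force: [-9.8, -0.8, 23.3]
finger_gap: 43.0
gripper_force: 50.0
```

Emit:
servo_tool(plan=[[[0, 0, 0], [0, 0, 0]], [[0, 0, 0], [0, 0, 0]], [[0, 0, 0], [0, 0, 0]], [[0, 0, 0], [0, 0, 0]], [[0, 0, 0], [0, 0, 0]], [[0, 0, 0], [0, 0, 0]], [[0, 0, 0], [0, 0, 0]], [[0, 0, 0], [0, 0, 0]]])

```text
time: 12.2
tool_pos: [596.8, 57.0, 113.6]
eef_rot: [3.078, 0.625, 0.004]
contact_force: [-9.1, -0.7, 23.5]
finger_gap: 42.8
gripper_force: 50.0
```

Emit:
servo_tool(plan=[[[0, 0, 0], [0, 0, 0]], [[0, 0, 0], [0, 0, 0]], [[0, 0, 0], [0, 0, 0]], [[0, 0, 0], [0, 0, 0]], [[0, 0, 0], [0, 0, 0]], [[0, 0, 0], [0, 0, 0]], [[0, 0, 0], [0, 0, 0]], [[0, 0, 0], [0, 0, 0]]])

```text
time: 13.2
tool_pos: [596.8, 57.0, 113.7]
eef_rot: [3.078, 0.625, 0.004]
contact_force: [-9.9, -0.5, 22.5]
finger_gap: 43.0
gripper_force: 50.0
```

```bash
python3 - <<'E'
from h import *
p=env.read_camera("scene")
f=p["frame"];cv2.imwrite("pics/c6.png",cv2.resize(f[190:265,320:420],(800,600)))
E
```

```text
(no output)
```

View pics/c6.png

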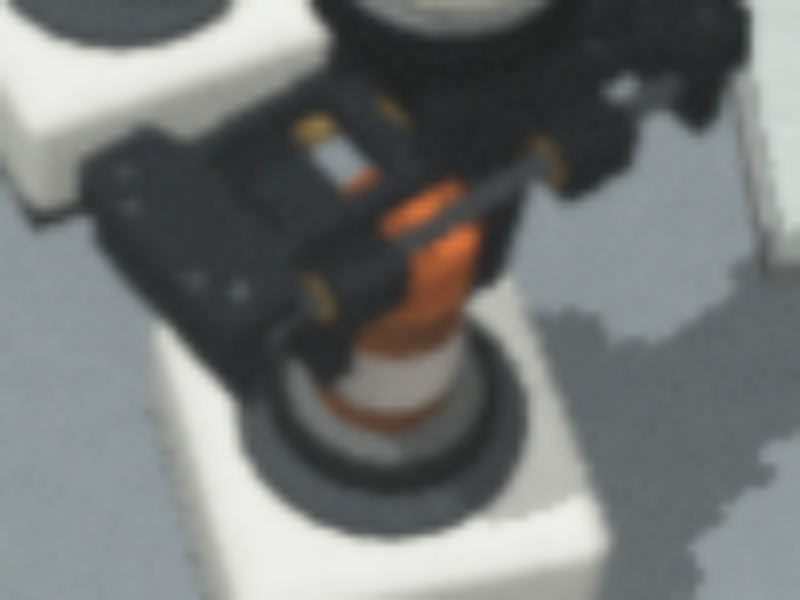

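In the crop the pad's lower rim edge has moved from about y=460 to y=490, with the jar still upright on it. The z drop of 15 mm and the force of about 23 N, held for about 3 s, agree with the pad being fully down. Now I will lift and move to the tray.

Emit:
servo_tool(plan=[[[0, 0, -0.04], [0, 0, 0]], [[0, 0, -0.06], [0, 0, 0]], [[0, 0, -0.1], [0, 0, 0]], [[0, 0, -0.15], [0, 0, 0]], [[0, 0, -0.15], [0, 0, 0]], [[0, 0, -0.1], [0, 0, 0]], [[0, 0, 0], [0, 0, 0]], [[0, 0, 0], [0, 0, 0]]])

```text
time: 14.25
tool_pos: [595.1, 56.8, 197.9]
eef_rot: [-3.078, -0.625, 0.003]
contact_force: [-0.5, 0.2, -0.8]
finger_gap: 42.9
gripper_force: 50.0
```

```bash
python3 go.py 480,305,199 480,305,36
```

```text
t 14.25 [595.1  56.8 197.9] [-0.5  0.2 -0.8] 42.90175547037522 49.99994147568941
zaxis [-1.7e-03 -1.0e-04 -1.0e+00] q [ 0.05  0.15  1.82 -0.    1.18  1.22]
480,305,199 total [-0.061  -1.8231 -0.0063] rows 7 each [-0.0087 -0.2604 -0.0009]
480,305,36 total [1.8000e-03 6.0000e-04 1.0867e+00] rows 4 each [4.000e-04 2.000e-04 2.717e-01]
```

Emit:
servo_tool(plan=[[[-0.01, -0.16, 0], [0, 0, 0]], [[-0.01, -0.26, 0], [0, 0, 0]], [[-0.01, -0.26, 0], [0, 0, 0]], [[-0.01, -0.26, 0], [0, 0, 0]], [[-0.01, -0.26, 0], [0, 0, 0]], [[-0.01, -0.26, 0], [0, 0, 0]], [[0, -0.26, 0], [0, 0, 0]], [[0, -0.1, 0], [0, 0, 0]]])

```text
time: 15.25
tool_pos: [478.7, 306.7, 198.0]
eef_rot: [3.078, 0.63, -0.003]
contact_force: [0.4, -0.0, -2.5]
finger_gap: 43.1
gripper_force: 50.0
```

Emit:
servo_tool(plan=[[[0, 0, 0.1], [0, 0, 0]], [[0, 0, 0.2], [0, 0, 0]], [[0, 0, 0.2], [0, 0, 0]], [[0, 0, 0.2], [0, 0, 0]], [[0, 0, 0.2], [0, 0, 0]], [[0, 0, 0.1], [0, 0, 0]], [[0, 0, 0], [0, 0, 0]], [[0, 0, 0], [0, 0, 0]]])

```text
time: 16.25
tool_pos: [481.9, 304.8, 49.9]
eef_rot: [-3.078, -0.625, -0.002]
contact_force: [1.1, -0.1, -1.4]
finger_gap: 42.8
gripper_force: 50.0
```

```bash
python3 go.py 480,305,35
```

```text
t 16.25 [481.9 304.8  49.9] [ 1.1 -0.1 -1.4] 42.82724622572707 49.99999836087227
zaxis [ 1.4e-03  7.0e-04 -1.0e+00] q [ 0.52  0.26  1.99 -0.    0.89  1.69]
480,305,35 total [-0.0116 -0.0062  0.0991] rows 1 each [-0.0116 -0.0062  0.0991]
```

Emit:
servo_tool(plan=[[[0, 0, 0.04], [0, 0, 0]], [[0, 0, 0.03], [0, 0, 0]], [[0, 0, 0.02], [0, 0, 0]], [[0, 0, 0.01], [0, 0, 0]], [[0, 0, 0], [0, 0, 0]], [[0, 0, 0], [0, 0, 0]], [[0, 0, 0], [0, 0, 0]]])

```text
time: 17.12
tool_pos: [480.9, 304.7, 34.8]
eef_rot: [3.079, 0.626, -0.0]
contact_force: [-2.8, -0.8, 5.1]
finger_gap: 43.0
gripper_force: 50.0
```

The jar is touching the tray floor, so I will release it.

Emit:
servo_tool(plan=[[[0, 0, -0.005], [0, 0, 0]], [[0, 0, 0], [0, 0, 0]], [[0, 0, 0], [0, 0, 0]], [[0, 0, 0], [0, 0, 0]], [[0, 0, 0], [0, 0, 0]], [[0, 0, 0], [0, 0, 0]], [[0, 0, 0], [0, 0, 0]], [[0, 0, 0], [0, 0, 0]]], claw=0.8)

```text
time: 18.12
tool_pos: [481.0, 304.7, 34.7]
eef_rot: [-3.079, -0.625, -0.0]
contact_force: [-0.3, -0.1, 0.7]
finger_gap: 79.4
gripper_force: 0.0
```

Emit:
servo_tool(plan=[[[0, 0, -0.1], [0, 0, 0]], [[0, 0, -0.15], [0, 0, 0]], [[0, 0, -0.2], [0, 0, 0]], [[0, 0, -0.2], [0, 0, 0]], [[0, 0, -0.2], [0, 0, 0]], [[0, 0, -0.2], [0, 0, 0]], [[0, 0, -0.1], [0, 0, 0]], [[0, 0, 0], [0, 0, 0]]])

```text
time: 19.12
tool_pos: [481.8, 305.1, 209.0]
eef_rot: [-3.078, -0.625, -0.005]
contact_force: [0.2, -0.3, -0.3]
finger_gap: 79.0
gripper_force: 0.0
```

```bash
python3 - <<'E'
from h import *
p=env.read_camera("scene")
cv2.imwrite("pics/c7.png",cv2.resize(p["frame"][100:300,150:490],(800,470)))
print(env.sense()["finger_gap"],[(r["p"],r["xy"],at(p,r["xy"],43).round(1)) for r in env.mark_of("amber_jar_center",p)])
E
```

```text
79.11235961947602 [(0.91, [438.5, 194.7], array([477.6, 302.4,  43. ]))]
```

View pics/c7.png

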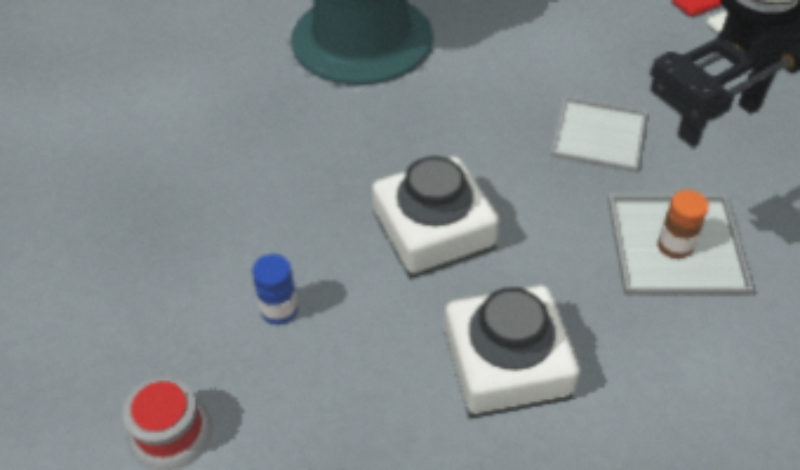

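The amber jar stands upright in the middle of the larger tray at (683,225) in the crop. The blue jar at (275,288) is unmoved, and the gripper is clear of everything.

```bash
python3 -c "
from plant import env
print(env.close_job())"
```

```text
the job is handed in; nothing more can be done
None
```

The job is handed in at about 19 s: the amber jar held the far mixer's pad fully down for about 3 s, then was stood upright in the 150 mm tray and released; the blue jar was not touched.

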